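Clear the granite plate and hold the comparator's spindle lifted

TASK

The comparator is to be set with its master: use the orange rake to sweep the three loose metal discs along the granite plate into the yellow tray at its left end (only the rake may touch the discs), then stand the rake back upright in the middle of its blue mat and let it go. Then press the comparator's spring-loaded red paddle down about 20 mm with the fingertips, so that the red pointer stands in the green band, and keep holding it there: the program finishes while still holding it, since the spindle drops when it is let go. Leave the other things on the bench alone.

Things in the scene. Friction and masses are not known exactly. Their poses are not given: they have to be found in the camera images.
- plate: Black granite plate, fixed, 300 mm (its x) by 460 mm (its y) by 50 mm high; origin at the centre of its underside, on the bench. Its +y end (to the robot's left) is where the tray stands; the discs lie on its +y half and the comparator stands on its -y part.
- tray: Yellow open tray, fixed, 220 mm (its x) by 140 mm (its y, same directions as the plate's) by 42 mm high, walls 4 mm, standing on the bench 4 mm beyond the plate's +y end, so its rim is 8 mm below the plate's top. Origin at the centre of its underside.
- disc_steel: Steel disc, 30 mm diameter, 14 mm thick, about 80 g, lying flat on the plate; origin at the centre of its underside.
- disc_brass: Brass disc, same size.
- disc_copper: Copper disc, same size.
- rake: Rake standing upright by itself, about 160 g; origin: centre of its underside. Orange blade 150 (its x) by 10 (y) by 36 mm high; at each end a cross wing 60 mm along y (25 mm beyond the blade's faces), 8 thick, 30 high: 134 mm clear between wings. It sweeps along its y, either way. Upright wooden handle in the middle, 34 (x) by 22 mm (y), 36 to 130 mm above the underside.
- rake_grip (a point): Point in the rake's handle, on its axis 108 mm above the underside; axes as the rake's (grip the 22 mm along y).
- mat: Thin blue mat, fixed on the bench beyond the plate's -y end, 220 mm (its x) by 130 mm (its y) by 3 mm; origin at the centre of its underside. The rake's place: it starts there.
- stand: Comparator fixed on the plate; origin on the plate's top. Own frame, mm, z above plate: base 160x90x25 centred at x 30; column x 80, to z 275; blue head x 15 to 110, z 172 to 230; pivot posts x -34, to z 82; white index plate with green band x -72 to -16, y -28 to -22, to z 140. The red paddle's lever projects to -x, towards the robot; touching it counts as touching the stand.
- paddle (a point): Centre of the flat top of the red paddle, 36 by 36 mm, on the lever's end 90 mm in front (the stand's -x) of its hinge; at rest 92 mm above the plate. Its axes are the lever's: x along the lever towards the column.
- lift_lever (a joint): Lever angle, rad: 0 at rest (up), grows as the paddle is pressed down, stop at 0.42; 0.22 is about 20 mm down. Hinge along the stand's y, 22 mm below the paddle's rest height. Spring: about 3 N at the paddle to start, 7 N at 0.22, 11 N at the stop; it lifts the paddle when let go. The red pointer is in the green band from 0.15 to 0.29.
- v_block: Bystander: dark steel V-block, 40 by 50 by 36 mm, on the far edge of the plate.
- ring_gauge: Bystander: steel ring, 52 mm diameter, 18 mm high, on the far edge of the plate.
- wash_bottle: Bystander: white bottle with blue cap, 60 mm diameter, 160 mm high.
- oil_jar: Bystander: amber glass jar, 60 mm diameter, 70 mm high.
- cup: Bystander: black cup, 80 mm diameter, 90 mm high.
- gauge_case: Bystander: closed wooden gauge case, 100 by 160 by 48 mm.
Not all that is in view belongs to the job. Leave any purple or turquoise look-alike of the rake alone.

How it is judged (in metres and radians):
On the way, in this order (a step that is already met when the one before it is completed fails the run):
1. all three discs lie in the yellow tray (x of disc_steel in the frame of tray between -0.11 and 0.11 m and y of disc_steel in the frame of tray between -0.07 and 0.07 m and z of each of disc_steel, disc_brass, disc_copper in the frame of tray below 0.04 m and x of disc_brass in the frame of tray between -0.11 and 0.11 m and y of disc_brass in the frame of tray between -0.07 and 0.07 m and x of disc_copper in the frame of tray between -0.11 and 0.11 m and y of disc_copper in the frame of tray between -0.07 and 0.07 m), for 0.2 s.
2. the rake stands upright on its blue mat, let go (horizontal distance between rake and mat below 0.06 m and z of rake in the frame of mat below 0.01 m and angle between rake's own z axis and vertical below 0.1 rad and contact force between the fingers and rake below 0.2 N and linear speed of rake below 0.02 m/s), for 0.2 s.
3. the paddle is held down by the fingers with the pointer in the green band (value of joint lift_lever between 0.15 and 0.29 rad and contact force between the fingers and stand above 2 N), for 0.3 s.
At the end, for the whole second after the job is handed in: Program over, fingers still pressing the paddle (over 2 N), lever at 0.15 to 0.29 rad; all three discs in the yellow tray below its rim; rake upright within 0.1 rad, still and let go on the blue mat, centre within 60 mm of the mat's centre (all of step 1 and all of step 2 and all of step 3); the arm keeps its last pose, push and grip.
It fails at once if the robot itself touches a disc (contact force between any of the arm, the fingers and disc_steel above 0.5 N or contact force between any of the arm, the fingers and disc_brass above 0.5 N or contact force between any of the arm, the fingers and disc_copper above 0.5 N).
It fails at once if a bystander is moved by more than 30 mm (distance of any of v_block, ring_gauge, wash_bottle, oil_jar, cup, gauge_case from where it was at the start of the episode above 0.03 m).
It also fails if it takes over 70 s, if anything falls off the work surface, if the arm or the gripper's body presses on something with over 40 N, if the wrist force passes 120 N, or if a joint passes its speed limit or range.

ROBOT

A 6-joint arm with a two-finger parallel gripper is mounted at the origin on the work surface. World frame = base frame: x ahead of the robot, y to its left, z up, the work surface at z = 0. Lengths are in mm, angles in rad, forces in N, time in s.
With the tool pointing down it reaches from about 275 to 825 mm from the base axis. Payload 4.9 kg.
Tool frame: the origin (TCP) lies at the very end of the fingers, on their centre line; the grasp point (between the pads) lies 19 mm behind it; z points along the fingers, x is the direction in which the jaws open and shut, and the axes are right-handed (so a half turn about z gives the same grasp; the last joint's range is limited). The gripper opens to 85 mm and grips with 20 to 120 N. Pads are 22 mm wide; open, the fingers measure 114 mm over their backs; the gripper's body (76 mm by 85 mm) begins 54 mm behind the grasp point. The pads swing forward as they close: fully open they stand 13 mm farther back than shut.
Start: joints at [-1.389, 0.326, -0.193, 1.052, 0, 1.437], TCP at [170.829, -522.815, 231.281] pointing down, gripper open.
Joint ranges: [-2.65, 2.65], [-0.97, 1.79], [-1.3, 1.35], [-1.93, 2.1], [-1.47, 1.37], [-3.14, 3.14]. Speed limits (rad/s): [2.57, 2.57, 3.14, 3.14, 3.14, 3.14].

INTERFACE

Orientations are given as a rotation vector (axis times angle).
In Python, from station import robot gives the robot as it stands.
- The arm moves only by the tool carry_out, never from a script. Its argument "steps" is a list that holds one entry, the list of rows, each a list of 4 numbers: the shift along the tool's x, y, z each as a share of 0.15 m, from -1 to 1, then the turn about the tool's z as a share of 360 degrees, from -1 to 1. A call has exactly 8 rows; each row is the pose to reach, as a shift and turn from the pose commanded when the call began, along the tool's axes at that moment, turning the shorter way round; what a row does not reach only later rows make up. A row lasts 1/10 s, in which the tool goes at most 50 mm and 8.59 degrees, less where a joint would pass 70% of its speed; a pose out of reach is approached as far as the arm can. A call with a number of a shift or a turn outside -1 to 1 is refused whole. A call with a gripper value outside its range is refused whole. "jaw" is the opening, from 0 (shut) to 1 (fully open), set as the call begins (left out, the last holds). The fingers move at their own pace and stop on an object; "force" is the grip in N (left out, the last holds). Time passes only in rows, so rows that repeat a pose let the fingers close, or fill a call up. It gives the time, the measured TCP pose, the force and the opening at its end, in the units of the state.
- robot.observe(): the state, without advancing time (a new reading comes with each control period).
- robot.read_camera(name): name is "side" or "top"; returns a dict with "frame" (480x640x3 uint8, red, green, blue), "intrinsics" (3x3 intrinsics, pixels), "R" (3x3) and "t" (3): a world point X has camera coordinates R X + t. Camera axes: x right, y down, z forward; pixel columns grow to the right and rows downward; lengths in mm; the calibration is good to about 2 mm. A picture is of the moment at which its call begins. There is no depth.
- robot.hand_in(): hands the job in, once; it reports no verdict.
The state is a dict: "t": time; "qpos": joint angles; "qd": joint speeds; "joint_torque": joint torques, N m; "position": TCP position; "eef_rot": TCP orientation; "wrist_force": force on the tool from outside, world axes, zero at the start; "torque": the same for the moment, N m; "opening": finger opening in mm.
Only numpy, scipy, OpenCV 4.12 (cv2) and the standard library are available. Lean on these libraries where they do the work, as an engineer would, in place of code of your own. Each camera call takes 0.05 s, during which the arm holds its last target. There are 200 camera calls.

## Working session

There is one attempt and no reset: what is moved stays moved. The work goes in short steps, Python scripts to look and compute and a tool call to move; the robot and the scene stay as the last step left them, time stands still between calls to the robot, and variables do not carry over. Pictures are saved under pics/ and viewed, on a budget of 10 in all, crops included, one or two more only if the job needs it, and the job is handed in when it is done.

Besides the shell and the picture viewer there is one more tool, called as a command line: name --argument value ..., lists and objects as JSON in quotes. carry_out: Moves the arm, as the interface text tells. Shift numbers are shares of 0.15 m and turn numbers shares of 360 degrees, none past 1 either way. Its arguments: {"type":"object","properties":{"steps":{"type":"array","items":{"type":"array","items":{"type":"array","items":{"type":"number"}}}},"jaw":{"type":"number"},"force":{"type":"number"}},"required":["steps"]}

```bash
ls; mkdir -p pics; cat > h.py <<'E'
import numpy as np, cv2
from station import robot
def snap(n,tag):
    d=robot.read_camera(n); cv2.imwrite(f'pics/{tag}.png',d['frame'][:,:,::-1])
    np.savez(f'pics/{tag}.npz',**{k:np.array(v) for k,v in d.items()}); return d
def load(tag): return np.load(f'pics/{tag}.npz')
def ray(d,u,v,z):
    K,R,t=d['intrinsics'],d['R'],d['t']
    r=R.T@np.linalg.inv(K)@[u,v,1]; c=-R.T@t
    return c+r*(z-c[2])/r[2]
def pix(d,X):
    p=d['intrinsics']@(d['R']@np.array(X,float)+d['t']); return p[:2]/p[2]
def crop(tag,u0,v0,u1,v1,s,out):
    im=cv2.imread(f'pics/{tag}.png')[v0:v1,u0:u1]
    cv2.imwrite(f'pics/{out}.png',cv2.resize(im,None,fx=s,fy=s,interpolation=cv2.INTER_CUBIC))
E
python3 - <<'E'
from h import *
a=snap('top','t0');b=snap('side','s0')
s=robot.observe();print({k:np.round(v,3) for k,v in s.items()})
for d in(a,b):print(-d['R'].T@d['t'],d['R'],d['intrinsics'])
E
```

```text
pics
{'t': np.float64(0.1), 'qpos': array([-1.389,  0.327, -0.194,  1.052,  0.   ,  1.437]), 'qd': array([ 0.   , -0.002,  0.004,  0.001,  0.001, -0.001]), 'joint_torque': array([ 1.0000e-03, -4.4424e+01,  2.6304e+01,  8.0000e-03, -0.0000e+00,
       -0.0000e+00]), 'position': array([ 170.734, -522.271,  230.567]), 'eef_rot': array([-2.542e+00,  1.844e+00,  2.000e-03]), 'wrist_force': array([0.451, 0.315, 0.125]), 'torque': array([-0.025, -0.019, -0.01 ]), 'opening': np.float64(85.759)}
[ 444.57138117  -43.67202442 1623.18318391] [[-0.02156306 -0.99970125 -0.01150869]
 [-0.99789281  0.02222582 -0.0609586 ]
 [ 0.06119618  0.01016998 -0.99807394]] [[553.00186328   0.         319.06231225]
 [  0.         553.00186328 238.44047626]
 [  0.           0.           1.        ]]
[-103.89608454 -881.10602398  745.70130543] [[ 0.78648074 -0.61738409 -0.01688004]
 [-0.32991643 -0.39685914 -0.85653837]
 [ 0.52211416  0.67921993 -0.51580722]] [[450.98008253   0.         317.74218489]
 [  0.         450.98008253 234.53290676]
 [  0.           0.           1.        ]]
```

```bash
ls -la pics
```

```text
total 2832
drwxr-xr-x 2 agent agent   4096 Dec  4 08:20 .
drwxr-xr-x 3 agent agent   4096 Dec  4 08:20 ..
-rw-r--r-- 1 agent agent 922752 Dec  4 08:20 s0.npz
-rw-r--r-- 1 agent agent 543216 Dec  4 08:20 s0.png
-rw-r--r-- 1 agent agent 922752 Dec  4 08:20 t0.npz
-rw-r--r-- 1 agent agent 495065 Dec  4 08:20 t0.png
```

View pics/t0.png

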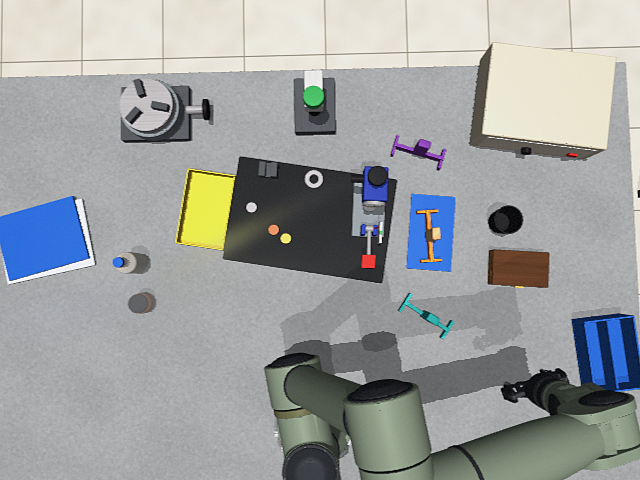

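View pics/s0.png

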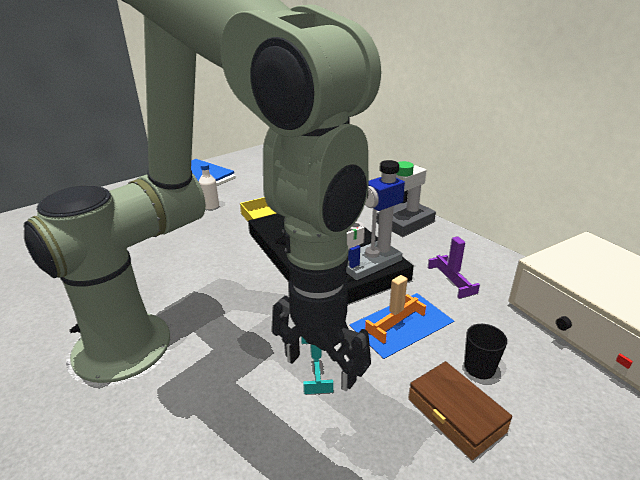

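Top view shows three rake-like things: orange on the blue mat (430,236), purple (418,151) and turquoise (426,315). The orange one fits the description. The discs are at about (251,208) steel, (273,230) copper and (286,239) brass. The tray is at (206,209) and the red paddle at (369,262). I'll check these in one close crop.

```bash
python3 -c "
from h import *
crop('t0',170,140,470,300,2.66,'c0')"
```

```text
(no output)
```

View pics/c0.png

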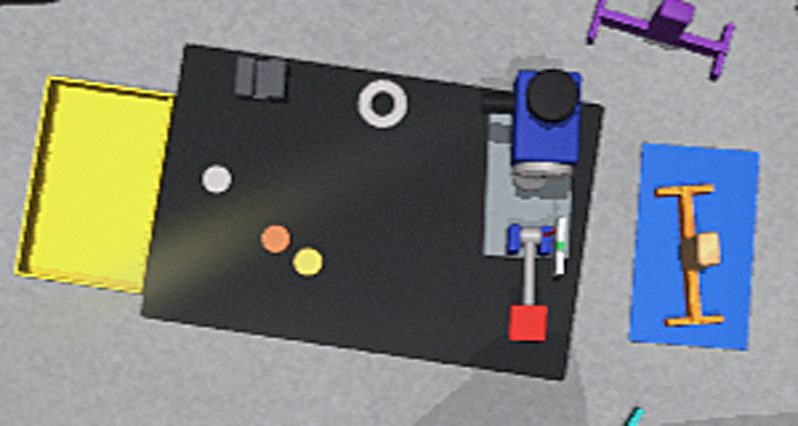

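The crop confirms the orange rake on the mat, with wing centres at about (685,190) and (693,321). The discs are at (217,179), (276,238) and (308,262), and the paddle at (528,323).

```bash
python3 - <<'E'
from h import *
d=load('t0')
def P(u,v,z): return np.round(ray(d,170+u/2.66,140+v/2.66,z)[:2],1)
pts={'plateTL':(187,45,50),'plateTR':(603,107,50),'plateBR':(564,380,50),'plateBL':(142,317,50),
'trayTL':(49,76,42),'trayBL':(16,274,42),'mat1':(642,143,3),'mat2':(759,153,3),'mat3':(747,350,3),'mat4':(630,340,3),
'steel':(217,179,64),'copper':(276,238,64),'brass':(308,262,64),'wingF':(685,190,30),'wingN':(693,321,30),'handle':(707,249,130),
'paddle':(528,323,142),'padTL':(512,305,142),'padTR':(547,308,142),'padBL':(509,340,142),'padBR':(545,342,142),'vblk':(262,78,86),'ring':(382,104,68)}
r={k:P(*v) for k,v in pts.items()}
for k,v in r.items():print(k,v)
pc=sum(r[k] for k in('plateTL','plateTR','plateBR','plateBL'))/4
y=(r['plateTL']-r['plateTR']+r['plateBL']-r['plateBR']);print('plate',pc,'ydir ang',np.degrees(np.arctan2(y[1],y[0])))
mc=sum(r['mat%d'%i] for i in(1,2,3,4))/4;print('mat',mc)
x=r['mat1']-r['mat4']+r['mat2']-r['mat3'];print('mat x ang',np.degrees(np.arctan2(x[1],x[0])))
x=r['wingF']-r['wingN'];print('rake',(r['wingF']+r['wingN'])/2,np.degrees(np.arctan2(x[1],x[0])),np.hypot(*x))
yy=y/np.hypot(*y);xx=np.array([yy[1],-yy[0]])
for k in('steel','copper','brass','paddle','vblk','ring','trayTL','trayBL','wingF','wingN'):q=r[k]-pc;print(k,'plate frame',np.round([q@xx,q@yy],1))
from scipy.spatial.transform import Rotation as Ro
print(Ro.from_rotvec(robot.observe()['eef_rot']).as_matrix().round(3))
E
```

```text
plateTL [781.3 194.2]
plateTR [ 703.1 -253.5]
plateBR [ 411.  -203.3]
plateBL [487.9 246.2]
trayTL [752.5 346.2]
trayBL [537.5 383.5]
mat1 [ 669.6 -301.7]
mat2 [ 655.5 -430.4]
mat3 [ 438.5 -409.3]
mat4 [ 452.3 -281.6]
steel [633.  161.8]
copper [568.4  99.9]
brass [542.1  66.3]
wingF [ 613.4 -342.4]
wingN [ 471.1 -346.2]
handle [ 542.2 -343.9]
paddle [ 470.9 -159.4]
padTL [ 489.3 -143.8]
padTR [ 485.5 -178.9]
padBL [ 454.2 -139.9]
padBR [ 451.4 -176. ]
vblk [736.5 109.8]
ring [708.9 -16. ]
plate [595.825  -4.1  ] ydir ang 80.19214652132243
mat [ 553.975 -355.75 ]
mat x ang -5.419163717197493
rake [ 542.25 -344.3 ] 1.529671331464392 142.3507288355068
steel plate frame [  8.4 169.8]
copper plate frame [-44.7  97.8]
brass plate frame [-64.9  60.2]
paddle plate frame [ -96.6 -174.3]
vblk plate frame [119.2 136.2]
ring plate frame [113.4   7.5]
trayTL plate frame [ 94.7 371.9]
trayBL plate frame [-123.5  372. ]
wingF plate frame [  74.9 -330.4]
wingN plate frame [ -64.6 -358.3]
[[ 0.311 -0.951 -0.   ]
 [-0.951 -0.311  0.002]
 [-0.002 -0.    -1.   ]]
```

```bash
cat > plan.py <<'E'
import sys, numpy as np
from station import robot
from scipy.spatial.transform import Rotation as Ro
# args: x,y,z,yaw(deg, world yaw of tool x) waypoints, each relative to the present pose
s=robot.observe(); M=Ro.from_rotvec(s['eef_rot']).as_matrix(); p=s['position']
yaw=np.degrees(np.arctan2(M[1,0],M[0,0]))
print('t',round(s['t'],2),'p',np.round(p,1),'yaw',round(yaw,1),'q',np.round(s['qpos'],2),'F',np.round(s['wrist_force'],1),'open',round(s['opening'],1))
c,n=np.cos(np.radians(yaw)),np.sin(np.radians(yaw))
A=np.array([[c,n,0],[n,-c,0],[0,0,-1]])
for a in sys.argv[1:]:
    x,y,z,w=map(float,a.split(','))
    turn=-((w-yaw+180)%360-180)/360
    print(a,'->',np.round(A@(np.array([x,y,z])-p)/150,3),round(turn,4))
E
python3 plan.py 300,-480,230,-15 300,-480,230,91.5
```

```text
t 0.1 p [ 170.7 -522.3  230.6] yaw -71.9 q [-1.39  0.33 -0.19  1.05  0.    1.44] F [0.5 0.3 0.1] open 85.8
300,-480,230,-15 -> [-0.    -0.907  0.004] -0.1581
300,-480,230,91.5 -> [-0.    -0.907  0.004] -0.4539
```

carry_out --steps '[[[0,-0.12,0,-0.023],[0,-0.25,0,-0.046],[0,-0.4,0,-0.069],[0,-0.55,0,-0.092],[0,-0.7,0,-0.115],[0,-0.8,0,-0.138],[0,-0.9,0,-0.16],[0,-0.95,0,-0.18]]]' --jaw 1 --force 40

```text
t: 0.9
position: [307.3, -477.8, 230.8]
eef_rot: [-3.135, 0.184, 0.0]
wrist_force: [-1.1, 1.0, 0.0]
opening: 85.6
```

```bash
python3 plan.py 420,-410,220,50 542,-344,220,91.5
```

```text
t 0.9 p [ 307.3 -477.8  230.8] yaw -6.7 q [-1.13  0.36 -0.14  1.07  0.    0.56] F [-1.1  1.   0. ] open 85.6
420,-410,220,50 -> [ 0.694 -0.537  0.072] -0.1576
542,-344,220,91.5 -> [ 1.45  -1.069  0.072] -0.2728
```

carry_out --steps '[[[0.1,-0.07,0,-0.023],[0.2,-0.15,0.02,-0.046],[0.35,-0.26,0.04,-0.069],[0.5,-0.37,0.05,-0.092],[0.65,-0.48,0.07,-0.115],[0.8,-0.59,0.07,-0.138],[0.9,-0.66,0.07,-0.16],[0.97,-0.72,0.07,-0.18]]]'

```text
t: 1.7
position: [465.0, -388.3, 220.1]
eef_rot: [-2.746, -1.524, 0.0]
wrist_force: [-0.1, -0.8, 0.2]
opening: 85.2
```

```bash
python3 plan.py 542,-344,220,91.5 542,-344,170,91.5
```

```text
t 1.7 p [ 465.  -388.3  220.1] yaw 58.1 q [-0.82  0.44 -0.05  1.08  0.   -0.26] F [-0.1 -0.8  0.2] open 85.2
542,-344,220,91.5 -> [0.522 0.279 0.001] -0.0928
542,-344,170,91.5 -> [0.522 0.279 0.334] -0.0928
```

carry_out --steps '[[[0.08,0.04,0,-0.02],[0.18,0.1,0,-0.04],[0.28,0.15,0.03,-0.06],[0.38,0.2,0.1,-0.08],[0.48,0.25,0.18,-0.0928],[0.522,0.279,0.26,-0.0928],[0.522,0.279,0.33,-0.0928],[0.522,0.279,0.33,-0.0928]]]'

```text
t: 2.5
position: [539.8, -345.0, 169.0]
eef_rot: [-2.199, -2.238, 0.001]
wrist_force: [-0.5, -0.7, -0.2]
opening: 85.2
```

```bash
python3 plan.py 542,-344,170,91.5 542,-344,92,91.5; python3 - <<'E'
from h import *
a=snap('top','t1');b=snap('side','s1')
t=cv2.imread('pics/t1.png')[180:300,370:500];s=cv2.imread('pics/s1.png')[210:390,310:490]
r=lambda i:cv2.resize(i,(390,int(390*i.shape[0]/i.shape[1])),interpolation=2)
t,s=r(t),r(s);h=max(len(t),len(s));p=lambda i:np.pad(i,((0,h-len(i)),(0,0),(0,0)))
cv2.imwrite('pics/c1.png',np.hstack([p(t),p(s)]))
for X in [(542,-344,133),(542,-344,3),(542,-344,170)]:print(X,pix(b,X),pix(a,X))
E
```

```text
t 2.5 p [ 539.8 -345.   169. ] yaw 91.0 q [-0.68  0.54 -0.02  1.01 -0.   -0.7 ] F [-0.5 -0.7 -0.2] open 85.2
542,-344,170,91.5 -> [ 0.006  0.015 -0.007] -0.0013
542,-344,92,91.5 -> [0.006 0.015 0.513] -0.0013
(542, -344, 133) [400.45662613 278.18991949] [436.06143747 233.59449849]
(542, -344, 3) [396.2573535  321.76900875] [427.20125866 236.68782174]
(542, -344, 170) [401.75485961 264.71714987] [438.87239985 232.61311702]
```

View pics/c1.png

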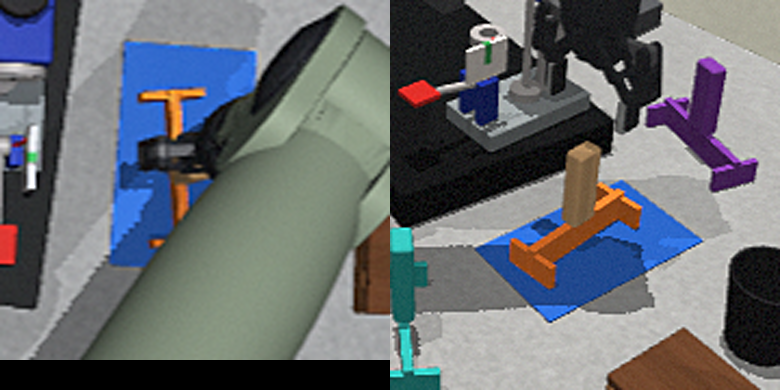

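The rake handle top is at side pixel (399,278), predicted (400,278). The fingers straddle it at about (381,254) and (418,270). Aligned, so I go down and grip.

carry_out --steps '[[[0.006,0.015,0.08,-0.0013],[0.006,0.015,0.18,-0.0013],[0.006,0.015,0.28,-0.0013],[0.006,0.015,0.38,-0.0013],[0.006,0.015,0.46,-0.0013],[0.006,0.015,0.51,-0.0013],[0.006,0.015,0.51,-0.0013],[0.006,0.015,0.51,-0.0013]]]'

```text
t: 3.4
position: [543.7, -344.9, 95.1]
eef_rot: [2.191, 2.251, 0.0]
wrist_force: [-1.1, -0.6, 0.2]
opening: 85.1
```

carry_out --steps '[[[0,0,0,0],[0,0,0,0],[0,0,0,0],[0,0,0,0],[0,0,0,0],[0,0,0,0],[0,0,0,0],[0,0,0,0]]]' --jaw 0 --force 60

```text
t: 4.2
position: [543.6, -344.7, 95.0]
eef_rot: [2.191, 2.252, 0.0]
wrist_force: [-0.2, 0.2, 1.0]
opening: 21.1
```

```bash
python3 plan.py 500,-320,230,91.5 450,-260,310,85
```

```text
t 4.2 p [ 543.6 -344.7   95. ] yaw 91.6 q [-0.68  0.61 -0.11  0.86  0.   -0.71] F [-0.2  0.2  1. ] open 21.1
500,-320,230,91.5 -> [ 0.172 -0.286 -0.9  ] 0.0002
450,-260,310,85 -> [ 0.581 -0.608 -1.434] 0.0183
```

carry_out --steps '[[[0,0,-0.1,0],[0,0,-0.25,0],[0,0,-0.4,0],[0,0,-0.55,0],[0.04,-0.08,-0.7,0],[0.1,-0.16,-0.82,0],[0.15,-0.24,-0.92,0],[0.17,-0.286,-0.98,0]]]'

```text
t: 5.0
position: [499.3, -319.9, 242.7]
eef_rot: [2.19, 2.252, -0.0]
wrist_force: [0.2, -0.2, -1.8]
opening: 21.3
```

```bash
python3 plan.py 450,-230,320,83 450,-130,330,80 500,-30,320,80.2 568,0.7,320,80.2
```

```text
t 5.0 p [ 499.3 -319.9  242.7] yaw 91.6 q [-0.69  0.4  -0.06  1.12 -0.   -0.72] F [ 0.2 -0.2 -1.8] open 21.3
450,-230,320,83 -> [ 0.608 -0.312 -0.515] 0.0238
450,-130,330,80 -> [ 1.274 -0.293 -0.582] 0.0322
500,-30,320,80.2 -> [ 1.932  0.058 -0.515] 0.0316
568,0.7,320,80.2 -> [ 2.124  0.517 -0.515] 0.0316
```

carry_out --steps '[[[0.02,-0.1,-0.15,0],[0.06,-0.2,-0.3,0.005],[0.14,-0.3,-0.42,0.01],[0.26,-0.31,-0.52,0.015],[0.42,-0.31,-0.56,0.02],[0.6,-0.31,-0.58,0.025],[0.8,-0.3,-0.58,0.03],[0.95,-0.3,-0.58,0.03]]]'

```text
t: 5.8
position: [450.8, -177.8, 328.4]
eef_rot: [-2.393, -2.035, -0.0]
wrist_force: [-0.6, -0.1, -1.2]
opening: 21.2
```

```bash
python3 plan.py 450,-100,330,80.2 500,-30,320,80.2 568,0.7,320,80.2
```

```text
t 5.8 p [ 450.8 -177.8  328.4] yaw 80.8 q [-0.53  0.16 -0.17  1.25  0.   -0.37] F [-0.6 -0.1 -1.2] open 21.2
450,-100,330,80.2 -> [ 0.511 -0.088 -0.01 ] 0.0015
500,-30,320,80.2 -> [1.025 0.166 0.056] 0.0015
568,0.7,320,80.2 -> [1.3   0.58  0.056] 0.0015
```

carry_out --steps '[[[0.12,-0.02,0,0.0015],[0.27,-0.05,0,0.0015],[0.42,-0.06,0,0.0015],[0.57,0,0,0.0015],[0.72,0.08,0,0.0015],[0.85,0.2,0.02,0.0015],[0.95,0.3,0.1,0.0015],[1,0.38,0.2,0.0015]]]'

```text
t: 6.6
position: [532.6, -39.3, 298.2]
eef_rot: [2.401, 2.026, 0.001]
wrist_force: [-0.2, -0.8, -0.6]
opening: 21.2
```

```bash
python3 plan.py 568,0.7,240,80.2 568,0.7,170,80.2
```

```text
t 6.6 p [532.6 -39.3 298.2] yaw 80.3 q [-0.21  0.26 -0.11  1.2   0.   -0.04] F [-0.2 -0.8 -0.6] open 21.2
568,0.7,240,80.2 -> [0.302 0.188 0.388] 0.0003
568,0.7,170,80.2 -> [0.302 0.188 0.855] 0.0003
```

carry_out --steps '[[[0.06,0.04,0.06,0],[0.16,0.1,0.15,0],[0.26,0.16,0.28,0],[0.302,0.188,0.42,0],[0.302,0.188,0.56,0],[0.302,0.188,0.7,0],[0.302,0.188,0.8,0],[0.302,0.188,0.82,0]]]'

```text
t: 7.4
position: [565.2, 0.1, 173.2]
eef_rot: [-2.4, -2.022, 0.005]
wrist_force: [-1.1, -0.8, -1.3]
opening: 21.6
```

```bash
python3 plan.py 568,0.7,144,80.2; python3 - <<'E'
from h import *
a=snap('top','t2');b=snap('side','s2')
t=cv2.imread('pics/t2.png')[150:290,170:400];s=cv2.imread('pics/s2.png')[120:320,220:450]
r=lambda i:cv2.resize(i,(399,int(399*i.shape[0]/i.shape[1])),interpolation=2)
t,s=r(t),r(s);h=max(len(t),len(s));p=lambda i:np.pad(i,((0,h-len(i)),(0,0),(0,0)))
cv2.imwrite('pics/c2.png',np.hstack([p(t),p(s)]))
E
```

```text
t 7.4 p [5.652e+02 1.000e-01 1.732e+02] yaw 80.2 q [-0.13  0.4  -0.24  0.94  0.    0.04] F [-1.1 -0.8 -1.3] open 21.6
568,0.7,144,80.2 -> [0.007 0.018 0.195] 0.0
```

View pics/c2.png

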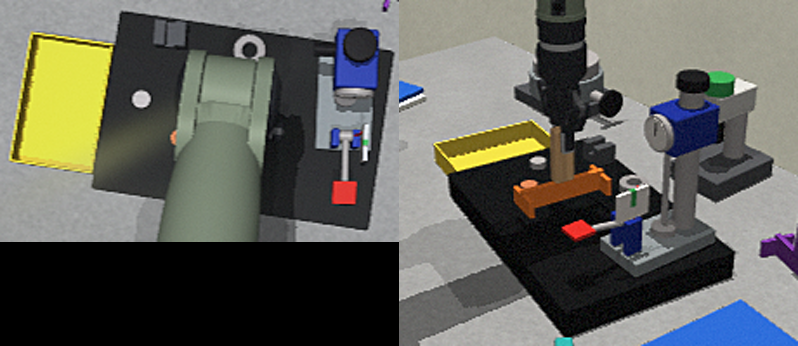

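The rake hangs level above the plate, with the discs ahead of it on the tray side: steel at top-crop (141,99), copper at (175,135), brass hidden. Next I lower it.

carry_out --steps '[[[0.007,0.018,0.03,0],[0.007,0.018,0.06,0],[0.007,0.018,0.09,0],[0.007,0.018,0.12,0],[0.007,0.018,0.15,0],[0.007,0.018,0.17,0],[0.007,0.018,0.18,0],[0.007,0.018,0.18,0]]]'

```text
t: 8.3
position: [569.5, 0.3, 148.5]
eef_rot: [-2.402, -2.024, 0.0]
wrist_force: [-0.4, -0.2, -1.4]
opening: 20.9
```

```bash
python3 plan.py 568,0.7,144,80.2
```

```text
t 8.3 p [5.695e+02 3.000e-01 1.485e+02] yaw 80.2 q [-0.13  0.43 -0.26  0.88  0.    0.04] F [-0.4 -0.2 -1.4] open 20.9
568,0.7,144,80.2 -> [ 0.001 -0.01   0.03 ] 0.0001
```

carry_out --steps '[[[0,-0.01,0.015,0],[0.03,-0.01,0.03,0],[0.1,-0.01,0.03,0],[0.18,-0.01,0.03,0],[0.26,-0.01,0.03,0],[0.34,-0.01,0.03,0],[0.42,-0.01,0.03,0],[0.5,-0.01,0.03,0]]]'

```text
t: 9.1
position: [581.0, 75.3, 144.4]
eef_rot: [2.402, 2.024, -0.001]
wrist_force: [-0.5, -1.6, -1.2]
opening: 21.2
```

```bash
python3 plan.py 609,237,144.5,80.2
```

```text
t 9.1 p [581.   75.3 144.4] yaw 80.3 q [ 0.    0.46 -0.22  0.89 -0.    0.17] F [-0.5 -1.6 -1.2] open 21.2
609,237,144.5,80.2 -> [ 1.094e+00  2.000e-03 -1.000e-03] 0.0002
```

carry_out --steps '[[[0.08,0,0,0],[0.16,0,0,0],[0.24,0,0,0],[0.32,0,0,0],[0.4,0,0,0],[0.48,0,0,0],[0.56,0,0,0],[0.64,0,0,0]]]'

```text
t: 9.9
position: [597.3, 169.7, 144.3]
eef_rot: [2.402, 2.024, -0.001]
wrist_force: [-0.3, -3.7, 0.7]
opening: 21.2
```

```bash
python3 plan.py 609,237,144.5,80.2 609.6,241,144.5,80.2
```

```text
t 9.9 p [597.3 169.7 144.3] yaw 80.2 q [ 0.16  0.52 -0.12  0.93 -0.    0.33] F [-0.3 -3.7  0.7] open 21.2
609,237,144.5,80.2 -> [ 0.456  0.    -0.001] 0.0
609.6,241,144.5,80.2 -> [ 0.483 -0.    -0.001] 0.0
```

carry_out --steps '[[[0.08,0,0,0],[0.16,0,0,0],[0.24,0,0,0],[0.32,0,0,0],[0.4,0,0,0],[0.46,0,0,0],[0.5,0,0,0],[0.5,0,0,0]]]'

```text
t: 10.7
position: [609.9, 244.2, 144.1]
eef_rot: [-2.401, -2.025, -0.001]
wrist_force: [-0.3, 0.6, -1.0]
opening: 21.4
```

```bash
python3 plan.py 609,237,300,80.2; python3 - <<'E'
from h import *
a=snap('top','t3');b=snap('side','s3')
t=cv2.imread('pics/t3.png')[150:290,170:320];s=cv2.imread('pics/s3.png')[120:320,200:400]
r=lambda i:cv2.resize(i,(399,int(399*i.shape[0]/i.shape[1])),interpolation=2)
t,s=r(t),r(s);h=max(len(t),len(s));p=lambda i:np.pad(i,((0,h-len(i)),(0,0),(0,0)))
cv2.imwrite('pics/c3.png',np.hstack([p(t),p(s)]))
E
```

```text
t 10.7 p [609.9 244.2 144.1] yaw 80.3 q [ 0.27  0.59 -0.01  0.98  0.    0.44] F [-0.3  0.6 -1. ] open 21.4
609,237,300,80.2 -> [-0.049  0.002 -1.04 ] 0.0003
```

View pics/c3.png

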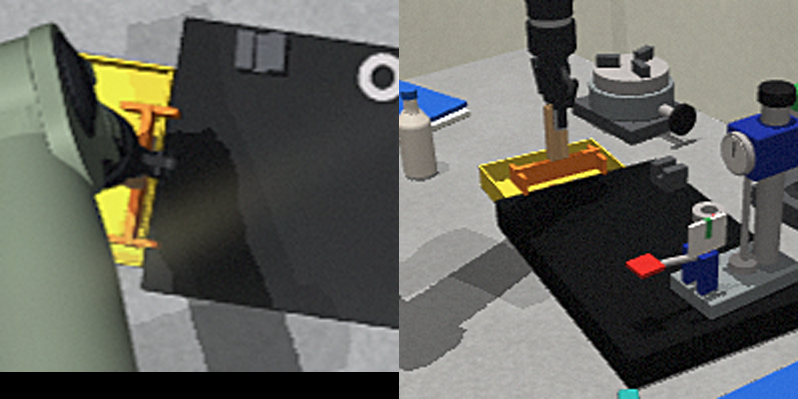

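The plate's left half is clear of discs and the rake now stands over the tray edge. Lift straight up and go back.

carry_out --steps '[[[0,0,-0.1,0],[0,0,-0.25,0],[0,0,-0.4,0],[0,0,-0.55,0],[-0.06,0,-0.72,0],[-0.2,0,-0.9,0],[-0.4,-0.05,-1,0],[-0.6,-0.1,-1,0]]]'

```text
t: 11.6
position: [580.9, 155.8, 297.1]
eef_rot: [2.401, 2.022, 0.007]
wrist_force: [1.3, -0.2, -1.7]
opening: 21.1
```

```bash
python3 plan.py 500,-30,320,80.2 450,-100,330,80.2 450,-180,330,80.2
```

```text
t 11.6 p [580.9 155.8 297.1] yaw 80.2 q [0.14 0.39 0.07 1.24 0.   0.31] F [ 1.3 -0.2 -1.7] open 21.1
500,-30,320,80.2 -> [-1.312 -0.321 -0.153] 0.0
450,-100,330,80.2 -> [-1.829 -0.57  -0.219] 0.0
450,-180,330,80.2 -> [-2.354 -0.479 -0.219] 0.0
```

carry_out --steps '[[[-0.12,-0.03,-0.05,0],[-0.25,-0.07,-0.1,0],[-0.4,-0.11,-0.15,0],[-0.55,-0.16,-0.2,0],[-0.7,-0.22,-0.22,0],[-0.82,-0.3,-0.22,0],[-0.92,-0.38,-0.22,0],[-1,-0.45,-0.22,0]]]'

```text
t: 12.4
position: [487.0, 19.5, 327.6]
eef_rot: [-2.403, -2.023, -0.0]
wrist_force: [0.2, -0.3, -1.1]
opening: 21.6
```

```bash
python3 plan.py 450,-100,330,80.2 450,-180,330,84 ; python3 - <<'E'
from h import *
a=snap('top','t4')
crop('t4',170,150,300,270,5,'c4')
E
```

```text
t 12.4 p [487.   19.5 327.6] yaw 80.2 q [-0.11  0.16 -0.16  1.25  0.    0.06] F [ 0.2 -0.3 -1.1] open 21.6
450,-100,330,80.2 -> [-0.827 -0.108 -0.016] -0.0
450,-180,330,84 -> [-1.353 -0.017 -0.016] -0.0106
```

View pics/c4.png

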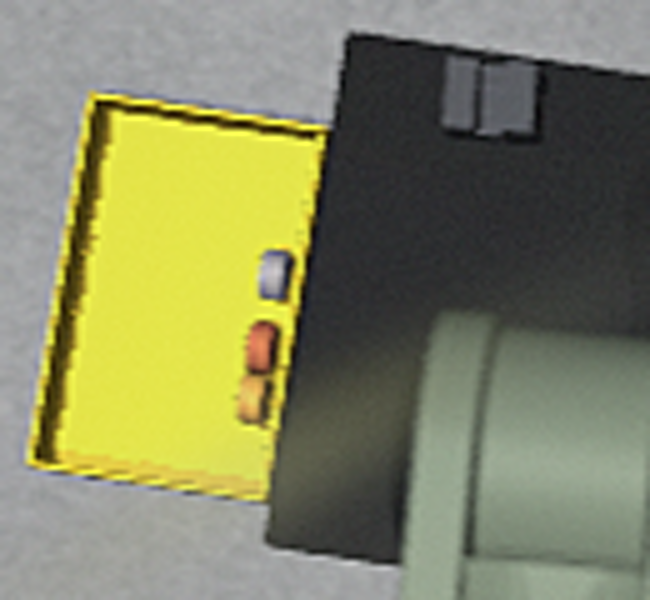

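All three discs are in the tray, standing on edge near its plate-side wall at crop (276,275), (262,347) and (253,399), which is below the rim. Back to the mat.

carry_out --steps '[[[-0.12,-0.03,0,0],[-0.27,-0.06,0,0],[-0.42,-0.08,0,0],[-0.57,-0.1,0,0],[-0.72,-0.1,0,0],[-0.85,-0.1,-0.01,0],[-0.94,-0.09,-0.02,0],[-1,-0.08,-0.02,0]]]'

```text
t: 13.25
position: [450.8, -126.3, 330.7]
eef_rot: [2.403, 2.023, 0.001]
wrist_force: [0.9, -0.1, -1.6]
opening: 21.4
```

```bash
python3 plan.py 450,-180,330,80.2 450,-240,330,84.6 500,-320,300,84.6
```

```text
t 13.25 p [ 450.8 -126.3  330.7] yaw 80.2 q [-0.43  0.12 -0.2   1.25  0.   -0.26] F [ 0.9 -0.1 -1.6] open 21.4
450,-180,330,80.2 -> [-0.354  0.056  0.005] -0.0
450,-240,330,84.6 -> [-0.748  0.124  0.005] -0.0122
500,-320,300,84.6 -> [-1.217  0.543  0.205] -0.0122
```

carry_out --steps '[[[-0.12,0.02,0,0],[-0.27,0.04,0,0],[-0.42,0.07,0,-0.003],[-0.57,0.1,0,-0.006],[-0.72,0.12,0,-0.009],[-0.85,0.15,0,-0.0122],[-0.94,0.19,0,-0.0122],[-1,0.24,0,-0.0122]]]'

```text
t: 14.05
position: [461.0, -280.1, 330.2]
eef_rot: [-2.324, -2.114, -0.001]
wrist_force: [-0.6, 0.4, -2.1]
opening: 21.4
```

```bash
python3 plan.py 520,-330,290,84.6 554,-356,250,84.6
```

```text
t 14.05 p [ 461.  -280.1  330.2] yaw 84.6 q [-0.68  0.26 -0.03  1.28  0.   -0.59] F [-0.6  0.4 -2.1] open 21.4
520,-330,290,84.6 -> [-0.294  0.423  0.268] -0.0001
554,-356,250,84.6 -> [-0.445  0.665  0.535] -0.0001
```

carry_out --steps '[[[-0.07,0.08,0.02,0],[-0.16,0.2,0.08,0],[-0.25,0.34,0.2,0],[-0.34,0.48,0.35,0],[-0.41,0.6,0.5,0],[-0.445,0.665,0.65,0],[-0.445,0.665,0.8,0],[-0.445,0.665,0.9,0]]]'

```text
t: 14.85
position: [554.0, -354.1, 192.7]
eef_rot: [-2.32, -2.114, -0.0]
wrist_force: [0.2, 1.2, -1.7]
opening: 21.4
```

```bash
python3 plan.py 554,-356,95,84.6 554,-356,110,84.6
```

```text
t 14.85 p [ 554.  -354.1  192.7] yaw 84.7 q [-0.68  0.55  0.06  1.08  0.   -0.59] F [ 0.2  1.2 -1.7] open 21.4
554,-356,95,84.6 -> [-0.012  0.001  0.651] 0.0002
554,-356,110,84.6 -> [-0.012  0.001  0.551] 0.0002
```

carry_out --steps '[[[-0.01,0,0.08,0],[-0.01,0,0.18,0],[-0.01,0,0.28,0],[-0.01,0,0.38,0],[-0.01,0,0.46,0],[-0.01,0,0.52,0],[-0.01,0,0.56,0],[-0.01,0,0.58,0]]]'

```text
t: 15.65
position: [553.6, -356.5, 107.9]
eef_rot: [-2.323, -2.115, -0.0]
wrist_force: [0.7, 0.2, -1.5]
opening: 21.6
```

```bash
python3 plan.py 554,-356,95,84.6
```

```text
t 15.65 p [ 553.6 -356.5  107.9] yaw 84.6 q [-0.68  0.62 -0.05  0.9   0.   -0.59] F [ 0.7  0.2 -1.5] open 21.6
554,-356,95,84.6 -> [0.004 0.002 0.086] 0.0001
```

carry_out --steps '[[[0,0,0.015,0],[0,0,0.03,0],[0,0,0.045,0],[0,0,0.055,0],[0,0,0.065,0],[0,0,0.07,0],[0,0,0.07,0],[0,0,0.07,0]]]'

```text
t: 16.45
position: [553.6, -356.7, 97.9]
eef_rot: [2.323, 2.115, -0.0]
wrist_force: [-0.6, 0.1, -1.6]
opening: 21.4
```

carry_out --steps '[[[0,0,0.003,0],[0,0,0.006,0],[0,0,0.009,0],[0,0,0.012,0],[0,0,0.015,0],[0,0,0.018,0],[0,0,0.018,0],[0,0,0.018,0]]]'

```text
t: 17.25
position: [553.5, -356.6, 95.1]
eef_rot: [-2.323, -2.115, 0.0]
wrist_force: [-0.5, 0.4, -1.0]
opening: 21.5
```

carry_out --steps '[[[0,0,0.003,0],[0,0,0.006,0],[0,0,0.008,0],[0,0,0.01,0],[0,0,0.01,0],[0,0,0.01,0],[0,0,0.01,0],[0,0,0.01,0]]]'

```text
t: 18.05
position: [553.6, -356.6, 95.0]
eef_rot: [2.323, 2.114, 0.0]
wrist_force: [-2.8, 1.6, 8.3]
opening: 21.1
```

Contact with the mat at 8 N. I ease off and release.

carry_out --steps '[[[0,0,-0.004,0],[0,0,-0.007,0],[0,0,-0.007,0],[0,0,-0.007,0],[0,0,-0.007,0],[0,0,-0.007,0],[0,0,-0.007,0],[0,0,-0.007,0]]]'

```text
t: 18.85
position: [553.5, -356.6, 95.0]
eef_rot: [2.323, 2.115, -0.0]
wrist_force: [-2.5, 2.4, 5.6]
opening: 21.4
```

carry_out --steps '[[[0,0,0,0],[0,0,0,0],[0,0,0,0],[0,0,0,0],[0,0,0,0],[0,0,0,0],[0,0,0,0],[0,0,0,0]]]' --jaw 1

```text
t: 19.65
position: [553.5, -356.6, 94.6]
eef_rot: [2.323, 2.115, 0.0]
wrist_force: [0.3, 0.4, -0.2]
opening: 85.3
```

carry_out --steps '[[[0,0,-0.08,0],[0,0,-0.18,0],[0,0,-0.3,0],[0,0,-0.44,0],[0,0,-0.6,0],[0,0,-0.76,0],[0,0,-0.9,0],[0,0,-1,0]]]'

```text
t: 20.45
position: [554.0, -357.0, 247.6]
eef_rot: [2.321, 2.113, 0.001]
wrist_force: [-0.2, -0.0, -0.2]
opening: 85.3
```

```bash
python3 plan.py 440,-270,300,-9.8 471,-159,300,-9.8
```

```text
t 20.45 p [ 554.  -357.   247.6] yaw 84.6 q [-0.68  0.52  0.15  1.2   0.   -0.59] F [-0.2 -0.  -0.2] open 85.3
440,-270,300,-9.8 -> [ 0.506 -0.811 -0.349] 0.2623
471,-159,300,-9.8 -> [ 1.262 -0.675 -0.349] 0.2623
```

carry_out --steps '[[[0.05,-0.1,-0.02,0],[0.1,-0.22,-0.04,0],[0.16,-0.36,-0.06,0],[0.24,-0.5,-0.06,0],[0.36,-0.62,-0.06,0],[0.48,-0.7,-0.06,0.003],[0.62,-0.72,-0.06,0.006],[0.75,-0.72,-0.06,0.012]]]' --jaw 0

```text
t: 21.25
position: [456.0, -233.7, 254.9]
eef_rot: [2.402, 2.023, 0.001]
wrist_force: [1.2, 0.1, -0.5]
opening: 0.1
```

```bash
python3 plan.py 467,-159,230,80.2 467,-159,160,80.2
```

```text
t 21.25 p [ 456.  -233.7  254.9] yaw 80.2 q [-0.62  0.24 -0.25  1.08  0.   -0.45] F [ 1.2  0.1 -0.5] open 0.1
467,-159,230,80.2 -> [ 0.503 -0.013  0.166] -0.0
467,-159,160,80.2 -> [ 0.503 -0.013  0.633] -0.0
```

carry_out --steps '[[[0.06,0,0,0],[0.16,0,0,0],[0.28,0,0.04,0],[0.4,-0.01,0.14,0],[0.48,-0.013,0.28,0],[0.5,-0.013,0.42,0],[0.5,-0.013,0.54,0],[0.5,-0.013,0.6,0]]]'

```text
t: 22.05
position: [466.8, -159.6, 162.3]
eef_rot: [-2.399, -2.026, 0.001]
wrist_force: [0.4, -0.3, 0.9]
opening: -0.2
```

```bash
python3 plan.py 467,-159,123,80.2; python3 - <<'E'
from h import *
b=snap('side','s5')
crop('s5',280,170,460,350,3.3,'c5')
print((pix(b,(467,-159,160))-[280,170])*3.3)
E
```

```text
t 22.05 p [ 466.8 -159.6  162.3] yaw 80.3 q [-0.48  0.29 -0.44  0.85 -0.   -0.31] F [ 0.4 -0.3  0.9] open -0.2
467,-159,123,80.2 -> [0.004 0.    0.262] 0.0004
[142.3818973  249.46444166]
```

View pics/c5.png

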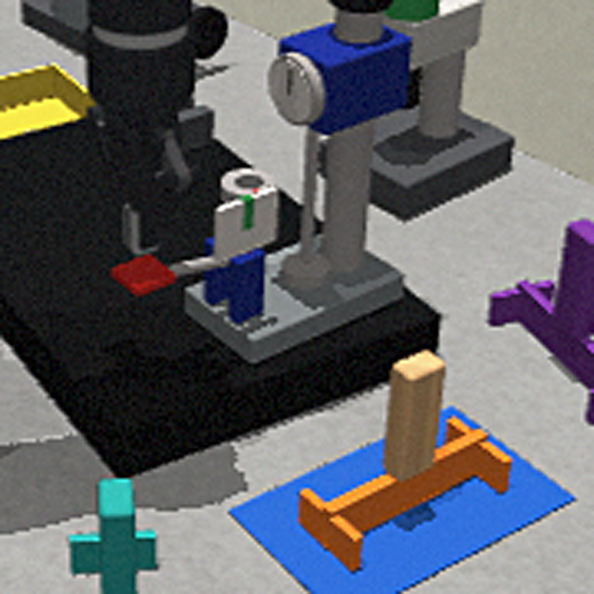

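The rake stands upright in the middle of the mat. The fingertips at (142,250) are right above the paddle at (144,273). Now I press.

carry_out --steps '[[[0,0,0.05,0],[0,0,0.1,0],[0,0,0.14,0],[0,0,0.17,0],[0,0,0.2,0],[0,0,0.23,0],[0,0,0.245,0],[0,0,0.245,0]]]'

```text
t: 22.9
position: [465.3, -160.3, 126.6]
eef_rot: [-2.4, -2.024, 0.005]
wrist_force: [-6.5, -0.5, 7.0]
opening: -0.1
```

```bash
python3 plan.py 467,-159,123,80.2; python3 - <<'E'
from h import *
b=snap('side','s6');a=snap('top','t6')
crop('s6',310,205,380,275,8,'c6')
E
```

```text
t 22.9 p [ 465.3 -160.3  126.6] yaw 80.3 q [-0.48  0.32 -0.49  0.76 -0.   -0.31] F [-6.5 -0.5  7. ] open -0.1
467,-159,123,80.2 -> [0.01  0.01  0.024] 0.0002
```

View pics/c6.png

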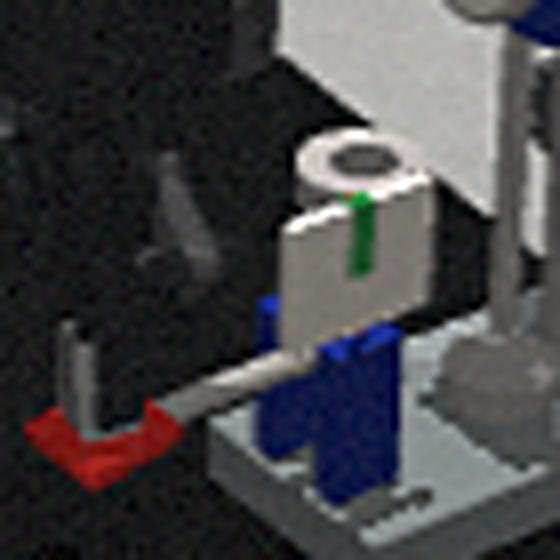

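carry_out --steps '[[[0,0,0.007,0],[0,0,0.014,0],[0,0,0.02,0],[0,0,0.02,0],[0,0,0.02,0],[0,0,0.02,0],[0,0,0.02,0],[0,0,0.02,0]]]'

```text
t: 23.8
position: [465.1, -160.3, 123.9]
eef_rot: [-2.4, -2.024, 0.006]
wrist_force: [-7.2, 0.6, 6.9]
opening: 0.1
```

```bash
python3 plan.py; python3 - <<'E'
from h import *
b=snap('side','s7');a=snap('top','t7')
i=cv2.imread('pics/s7.png')[205:275,310:380];j=cv2.imread('pics/t7.png')[205:275,345:415]
t=cv2.imread('pics/t7.png')[165:255,175:245]
f=lambda i,h=399:cv2.resize(i,(int(i.shape[1]*h/i.shape[0]),h),interpolation=2)
cv2.imwrite('pics/c7.png',np.hstack([f(i),f(t)]))
E
```

```text
t 23.8 p [ 465.1 -160.3  123.9] yaw 80.3 q [-0.48  0.33 -0.49  0.75 -0.   -0.31] F [-7.2  0.6  6.9] open 0.1
```

View pics/c7.png

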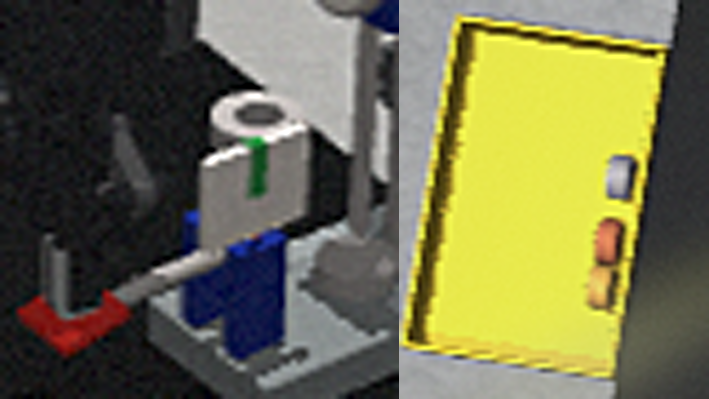

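The discs are still in the tray. The paddle's visible corners are at side pixels (313.2,259.7), (321.9,267.3) and (332.8,259.0). I'll fit the lever angle to them.

```bash
python3 - <<'E'
from h import *
d=load('s7');e=load('s5')
obs=np.array([(313.2,259.7),(321.9,267.3),(332.8,259.0)])
yaw=np.radians(-9.8);ex=np.array([np.cos(yaw),np.sin(yaw),0]);ey=np.array([-ex[1],ex[0],0]);ez=np.array([0,0,1.])
H=np.array([470.9,-159.4,120])+90*ex
def c(th,x,y):
    a=np.array([-90+x,22]);return H+(a[0]*np.cos(th)-a[1]*np.sin(th))*ex+(a[1]*np.cos(th)+a[0]*np.sin(th))*ez+y*ey
print('rest',[pix(e,c(0,*q)).round(1) for q in((-18,18),(-18,-18),(18,-18))])
for th in(.15,.18,.22,.25,.29):
    p=np.array([pix(d,c(th,*q)) for q in((-18,18),(-18,-18),(18,-18))]);print(th,p.round(1).tolist(),(p-obs).mean(0).round(2))
E
```

```text
rest [array([314.6, 249.8]), array([321.7, 257. ]), array([334.7, 252.8])]
0.15 [[314.0, 255.6], [321.0, 262.8], [333.8, 256.9]] [ 0.29 -3.55]
0.18 [[314.0, 256.8], [321.0, 264.0], [333.7, 257.7]] [ 0.24 -2.53]
0.22 [[314.0, 258.2], [321.0, 265.5], [333.6, 258.7]] [ 0.22 -1.19]
0.25 [[314.1, 259.3], [321.0, 266.6], [333.5, 259.5]] [ 0.25 -0.2 ]
0.29 [[314.2, 260.7], [321.2, 268.0], [333.5, 260.5]] [0.33 1.1 ]
```

Allowing for the rest-pose bias of about 1.5–2 px (paddle edge thickness), the fit gives about 0.20–0.22 rad. That agrees with the tool height and the 7 N force, so I hand in.

```bash
python3 -c "
from station import robot
s=robot.observe();print(s['t'],s['wrist_force'],s['position']);print(robot.hand_in())"
```

```text
23.9 [-7.42143823 -0.14167689  7.6926218 ] [ 465.08424167 -160.26294603  123.89717406]
the job is handed in; nothing more can be done
None
```

The job is done and handed in at about 24 s, with the fingers still holding the paddle down.

- **Discs:** I swept all three into the yellow tray with the orange rake. The last top view shows them standing on edge against the tray's plate-side wall, below the rim.
- **Rake:** It stands upright near the middle of the blue mat, let go. It took contact at 8 N before release, and the side picture taken afterwards confirmed it.
- **Paddle:** The shut fingertips press it with about 7 N vertically. Tool height gives a lever angle of about 0.21 rad. Fitting the paddle corners in the side picture gives 0.25 rad, or about 0.20–0.22 after correcting for the offset I saw at rest. All of these are inside the 0.15–0.29 band.

Two checks were less clean. The pointer itself could not be seen in the final pictures, so the angle is inferred. There is also a sideways force of about 7 N on the fingers towards the robot, which I take to be friction and slope at the tilted paddle. I viewed nine pictures.

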